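# Load the colour-coded stirrers

## Task

Load the four stirrers: stand each colour-capped sample bottle upright on the mat of its own cap's colour, wholly on the mat and let go, setting it down gently. Do them one after another in the order red, yellow, green, blue, since each starts stirring as soon as it is in place. Leave the white-capped bottle and the brown bottle where they stand.

Things in the scene. Friction and masses are not known exactly. Their poses are not given: they have to be found in the camera images.
- red_bottle: loose small clear glass sample bottle, upright, with a red screw cap and a blank white label band: body 46 mm diameter and 64 mm tall, short shoulder, cap 38 mm diameter from 70 to 92 mm height (total height 92 mm), 0.07 to 0.18 kg. Origin: centre of its underside; z up along its axis. Neighbouring bottles stand at least 85 mm away, centre to centre.
- yellow_bottle: loose small clear glass sample bottle, upright, with a yellow screw cap and a blank white label band: body 46 mm diameter and 64 mm tall, short shoulder, cap 38 mm diameter from 70 to 92 mm height (total height 92 mm), 0.07 to 0.18 kg. Origin: centre of its underside; z up along its axis. Neighbouring bottles stand at least 85 mm away, centre to centre.
- green_bottle: loose small clear glass sample bottle, upright, with a green screw cap and a blank white label band: body 46 mm diameter and 64 mm tall, short shoulder, cap 38 mm diameter from 70 to 92 mm height (total height 92 mm), 0.07 to 0.18 kg. Origin: centre of its underside; z up along its axis. Neighbouring bottles stand at least 85 mm away, centre to centre.
- blue_bottle: loose small clear glass sample bottle, upright, with a blue screw cap and a blank white label band: body 46 mm diameter and 64 mm tall, short shoulder, cap 38 mm diameter from 70 to 92 mm height (total height 92 mm), 0.07 to 0.18 kg. Origin: centre of its underside; z up along its axis. Neighbouring bottles stand at least 85 mm away, centre to centre.
- white_bottle: bystander: the same clear glass bottle, same sizes, but with a white cap; loose, to be left where it stands. Origin: centre of its underside.
- brown_bottle: bystander: the same shape and sizes of bottle, but of brown glass with a black cap; loose, to be left where it stands. Origin: centre of its underside.
- red_stirrer: small magnetic stirrer, fixed: blue housing 36 mm high, white round plate 90 mm across (top at 41 mm) and on it a flat red mat 68 mm across, top 44 mm above the bench. Origin: on the bench, straight below the mat's centre; z up. Housing: from 75 mm on -x (panel side, knob 46 mm high) to 50 mm on +x of the origin, 50 mm either way in y.
- yellow_stirrer: small magnetic stirrer, fixed: blue housing 36 mm high, white round plate 90 mm across (top at 41 mm) and on it a flat yellow mat 68 mm across, top 44 mm above the bench. Origin: on the bench, straight below the mat's centre; z up. Housing: from 75 mm on -x (panel side, knob 46 mm high) to 50 mm on +x of the origin, 50 mm either way in y.
- green_stirrer: small magnetic stirrer, fixed: blue housing 36 mm high, white round plate 90 mm across (top at 41 mm) and on it a flat green mat 68 mm across, top 44 mm above the bench. Origin: on the bench, straight below the mat's centre; z up. Housing: from 75 mm on -x (panel side, knob 46 mm high) to 50 mm on +x of the origin, 50 mm either way in y.
- blue_stirrer: small magnetic stirrer, fixed: blue housing 36 mm high, white round plate 90 mm across (top at 41 mm) and on it a flat blue mat 68 mm across, top 44 mm above the bench. Origin: on the bench, straight below the mat's centre; z up. Housing: from 75 mm on -x (panel side, knob 46 mm high) to 50 mm on +x of the origin, 50 mm either way in y.
Not all that is in view belongs to the job. What is shaped like the yellow_bottle but pink or purple is not meant.

How it is judged (in metres and radians):
On the way, in this order (a step that is already met when the one before it is completed fails the run):
1. the red-capped bottle stands released on the red mat (horizontal distance between red_bottle and red_stirrer below 0.012 m and z of red_bottle in the frame of red_stirrer between 0.04 and 0.049 m and angle between red_bottle's own z axis and vertical below 0.1 rad and linear speed of red_bottle below 0.02 m/s and contact force between the fingers and red_bottle below 0.1 N), for 0.2 s.
2. the yellow-capped bottle stands released on the yellow mat (horizontal distance between yellow_bottle and yellow_stirrer below 0.012 m and z of yellow_bottle in the frame of yellow_stirrer between 0.04 and 0.049 m and angle between yellow_bottle's own z axis and vertical below 0.1 rad and linear speed of yellow_bottle below 0.02 m/s and contact force between the fingers and yellow_bottle below 0.1 N), for 0.2 s.
3. the green-capped bottle stands released on the green mat (horizontal distance between green_bottle and green_stirrer below 0.012 m and z of green_bottle in the frame of green_stirrer between 0.04 and 0.049 m and angle between green_bottle's own z axis and vertical below 0.1 rad and linear speed of green_bottle below 0.02 m/s and contact force between the fingers and green_bottle below 0.1 N), for 0.2 s.
4. the blue-capped bottle stands released on the blue mat (horizontal distance between blue_bottle and blue_stirrer below 0.012 m and z of blue_bottle in the frame of blue_stirrer between 0.04 and 0.049 m and angle between blue_bottle's own z axis and vertical below 0.1 rad and linear speed of blue_bottle below 0.02 m/s and contact force between the fingers and blue_bottle below 0.1 N), for 0.2 s.
At the end, for the whole second after the job is handed in: Each colour-capped bottle stands upright (within 0.1 rad), released and at rest on the mat of its cap's colour, its centre within 12 mm of the mat's centre; the white-capped and the brown bottle stand upright within 30 mm of where they were (all of step 1 and all of step 2 and all of step 3 and all of step 4 and distance of each of white_bottle, brown_bottle from where it was at the start of the episode below 0.03 m and angle between each of white_bottle, brown_bottle's own z axis and vertical below 0.1 rad); the robot touches nothing.
It fails at once if the white-capped bottle is moved more than 30 mm or tipped over (distance of white_bottle from where it was at the start of the episode above 0.03 m or angle between white_bottle's own z axis and vertical above 0.5 rad).
It fails at once if the brown bottle is moved more than 30 mm or tipped over (distance of brown_bottle from where it was at the start of the episode above 0.03 m or angle between brown_bottle's own z axis and vertical above 0.5 rad).
It fails at once if a sample bottle is driven hard onto its stirrer (more than 40 N) (contact force between red_bottle and red_stirrer above 40 N or contact force between yellow_bottle and yellow_stirrer above 40 N or contact force between green_bottle and green_stirrer above 40 N or contact force between blue_bottle and blue_stirrer above 40 N).
It fails at once if a sample bottle is let go in the air over its stirrer, more than 10 mm above the mat ((horizontal distance between red_bottle and red_stirrer below 0.05 m and z of red_bottle in the frame of red_stirrer above 0.054 m and contact force between the fingers and red_bottle below 0.05 N) or (horizontal distance between yellow_bottle and yellow_stirrer below 0.05 m and z of yellow_bottle in the frame of yellow_stirrer above 0.054 m and contact force between the fingers and yellow_bottle below 0.05 N) or (horizontal distance between green_bottle and green_stirrer below 0.05 m and z of green_bottle in the frame of green_stirrer above 0.054 m and contact force between the fingers and green_bottle below 0.05 N) or (horizontal distance between blue_bottle and blue_stirrer below 0.05 m and z of blue_bottle in the frame of blue_stirrer above 0.054 m and contact force between the fingers and blue_bottle below 0.05 N)).
It also fails if it takes over 109 s, if anything falls off the work surface, if the arm or the gripper's body presses on something with over 40 N, if the wrist force passes 120 N, or if a joint passes its speed limit or range.

## Robot

A 6-joint arm with a two-finger parallel gripper is mounted at the origin on the work surface. World frame = base frame: x ahead of the robot, y to its left, z up, the work surface at z = 0. Lengths are in m, angles in degrees, forces in N, time in s.
With the tool pointing down it reaches from about 0.3 to 0.75 m from the base axis. Payload 8.5 kg.
Tool frame: the origin (TCP) lies at the very end of the fingers, on their centre line; the grasp point (between the pads) lies 19 mm behind it; z points along the fingers, y is the line along which they close (so a half turn about z gives the same grasp; the last joint's range is limited). The gripper opens to 85 mm and grips with 20 to 120 N. Pads are 22 mm wide; open, the fingers measure 114 mm over their backs; the gripper's body (76 mm by 85 mm) begins 54 mm behind the grasp point. The pads swing forward as they close: fully open they stand 13 mm farther back than shut.
Start: joints at [53.669, 21.807, 74.336, -0, 83.858, -12.336], TCP at [0.224, 0.502, 0.231] pointing down, gripper open.
Joint ranges: [-178.18, 178.18], [-50.72, 133.34], [12.68, 142.11], [-81.47, 261.47], [9.98, 163.14], [-165.26, 165.26]. Speed limits (degrees/s): [136.94, 136.94, 180, 180, 180, 180].

## Interface

Orientations are given as a 3x3 rotation matrix whose columns are the frame's x, y, z axes.
In Python, from rig import observe, cams, ticket gives the robot as it stands.
- The arm moves only by the tool move_arm, never from a script. Its arguments are lists of equal length, an entry for each row: "jaw": the finger opening in cm, from 0 to 8.54; "dp": the shift along the tool's x, y, z in cm, a list of three; "turn": the turn, a rotation vector about the tool's x, y, z in rad, a list of three. In form: {"jaw": [jaw, ...], "dp": [[tx, ty, tz], ...], "turn": [[wx, wy, wz], ...]}. A call has 1 to 12 rows; each row shifts and turns the commanded pose from where the row before left it, along the tool's axes as they then stand; what a row does not reach is not made up. A row lasts 1/12 s, in which the tool goes at most 41.7 mm and 7.16 degrees, less where a joint would pass 70% of its speed; a pose out of reach is approached as far as the arm can. A call is refused whole if a number of a shift passes 4.17 or a number of a turn 0.125, either way. A call with a gripper value outside its range is refused whole. The fingers move at their own pace and stop on an object; "force" is the grip in N (left out, the last holds). Time passes only in rows, so rows that do not move let the fingers close. It gives the time, the measured TCP pose, the force, the opening and the grip force at its end, in the units of the state.
- observe(): the state, without advancing time (a new reading comes with each control period).
- cams.get_image(name): name is "scene" or "top" or "wrist"; returns (picture, depth): 420x560x3 uint8, red, green, blue; 420x560 float32, m along the optical axis (not along the pixel's ray), 0 where there is no reading.
- cams.calibration(name): a dict with "vertical_fov" (degrees; the focal length in pixels is half the picture's height over the tangent of half this angle, whatever the lens; pixels are square), "cx", "cy" (the principal point, pixels), "view" (4x4, takes a point from world to camera coordinates); the wrist camera has in their place "tool_from_camera" (4x4, takes a point from camera to tool coordinates, whose origin is the TCP and whose axes are the flange's). Camera axes: x right, y up, looking along -z (the intrinsics and any distortion apply to the point x, -y, -z); pixel columns grow to the right and rows downward; lengths in m; the calibration is good to about 2 mm. A picture is of the moment at which its call begins: read the wrist's pose just before it. calibration takes no time and is no camera call.
- ticket.close_job(): hands the job in; it is judged then, once.
Trained networks look in the newest picture that a camera, given by its name, has taken for a name from the list of things; names that differ only in an ending like _2 or _b are one class to them, and where a whole thing is asked for, a point or a joint stands for the part that bears it (a point fixed in the world has none). Each returns a list of dicts, best first, with "p" (0 to 1); they miss things now and then, are a little off and sometimes report something else, mostly with a low value. They report only what shows in the picture. A call takes as long as a camera call. They do not tell look-alikes from the thing itself.
- cams.spot_in(camera, query): "box" ([centre column, centre row, width, height] as shares, 0 to 1, of the picture: columns of its width, rows of its height, round what is visible of it).
- cams.outline_of(camera, query): "mask" (420x560 bool, what is visible of it) and "box" ([centre column, centre row, width, height] as shares, 0 to 1, of the picture: columns of its width, rows of its height, round what is visible of it).
- cams.mark_of(camera, query): "location" ([column, row] as shares, 0 to 1, of the picture: columns of its width, rows of its height: a listed point, or the origin of a listed thing).
The state is a dict: "time_s": time; "q": joint angles; "qvel": joint speeds; "joint_efforts": joint torques, N m; "position": TCP position; "tool_rot": TCP orientation; "ft_force": force on the tool from outside, world axes, zero at the start; "wrist_torque": the same for the moment, N m; "grip_width": finger opening in m; "gripper_force": force on a finger pad.
Only numpy, scipy, OpenCV 4.12 (cv2) and the standard library are available. Lean on these libraries where they do the work, as an engineer would, in place of code of your own. Each camera call takes 0.05 s, during which the arm holds its last target. There are 200 camera calls.

## Working session

There is one attempt and no reset: what is moved stays moved. The work goes in short steps, Python scripts to look and compute and a tool call to move; the robot and the scene stay as the last step left them, time stands still between calls to the robot, and variables do not carry over. Pictures are saved under pics/ and viewed, at most 14 in all, crops included, and the job is handed in when it is done.

Besides the shell and the picture viewer there is one more tool, called after "Emit:" as name(argument=value, ...) on one line, values as JSON. move_arm: Moves the arm, as the interface text tells. Its arguments: {"type":"object","properties":{"jaw":{"type":"array","items":{"type":"number"}},"dp":{"type":"array","items":{"type":"array","items":{"type":"number"}}},"turn":{"type":"array","items":{"type":"array","items":{"type":"number"}}},"force":{"type":"number"}},"required":["jaw","dp","turn"]}

```bash
mkdir -p pics; ls; python3 - <<'E'
from rig import observe,cams
import cv2,numpy as np
s=observe();print(s)
for n in ["scene","top"]:
    im,d=cams.get_image(n);cv2.imwrite(f"pics/{n}0.png",im[:,:,::-1]);np.savez(f"{n}0.npz",im=im,d=d)
    print(cams.calibration(n))
print(cams.calibration("wrist"))
for q in ["red_bottle","yellow_bottle","green_bottle","blue_bottle","white_bottle","brown_bottle","red_stirrer","yellow_stirrer","green_stirrer","blue_stirrer"]:
    print(q,[(np.round(np.array(r["location"])*[560,420],1).tolist(),round(r["p"],2)) for r in cams.mark_of("top",q)])
E
```

```text
pics
{'time_s': 0.0, 'q': array([ 5.36693294e+01,  2.18406314e+01,  7.43846180e+01, -6.00434116e-04,
        8.38584320e+01, -1.23343855e+01]), 'qvel': array([ 0.06531524,  0.0140098 , -0.07019878,  0.03404499, -0.02286767,
        0.09512255]), 'joint_efforts': array([-1.18482327e-03, -4.48483121e+01, -2.31265104e+01, -3.02153421e-04,
        4.88511461e-03,  1.52465049e-05]), 'position': array([0.22348646, 0.50222513, 0.23071594]), 'tool_rot': array([[-9.13572157e-01,  4.06675768e-01, -8.56880193e-04],
       [ 4.06676559e-01,  9.13571441e-01, -1.18278037e-03],
       [ 3.01813156e-04, -1.42902830e-03, -9.99998933e-01]]), 'ft_force': array([-0.45142411,  0.51945051,  0.59657374]), 'wrist_torque': array([-0.0137019 , -0.00124565, -0.03324647]), 'gripper_force': 0.0, 'grip_width': 0.08536649158272616}
{'vertical_fov': 51.04446419335727, 'cx': 272.7542065073274, 'cy': 208.9135857684951, 'view': array([[ 0.7601701 ,  0.64966808, -0.00853191, -0.36954737],
       [-0.45726759,  0.54428077,  0.7033241 ,  0.19625279],
       [ 0.46157097, -0.53074459,  0.71081813, -1.30757599],
       [ 0
[... 713 characters left out ...]
33718e-04, -6.95028205e-04,
         1.89695271e-04],
       [-8.69691959e-04,  3.20148543e-01, -9.47366959e-01,
        -1.43044861e-01],
       [ 0.00000000e+00,  0.00000000e+00,  0.00000000e+00,
         1.00000000e+00]])}
red_bottle [([398.1, 226.9], 0.67)]
yellow_bottle [([200.8, 226.9], 0.92), ([150.6, 269.2], 0.66), ([222.4, 256.6], 0.57)]
green_bottle [([294.3, 217.9], 0.85), ([396.0, 226.8], 0.74)]
blue_bottle [([341.2, 231.2], 0.75)]
white_bottle [([246.3, 228.2], 0.65)]
brown_bottle [([159.0, 234.1], 0.72)]
red_stirrer [([389.1, 161.3], 0.63)]
yellow_stirrer [([241.2, 156.4], 0.7), ([398.4, 227.7], 0.57)]
green_stirrer [([149.2, 172.5], 0.72)]
blue_stirrer [([305.8, 169.0], 0.82)]
```

View pics/top0.png

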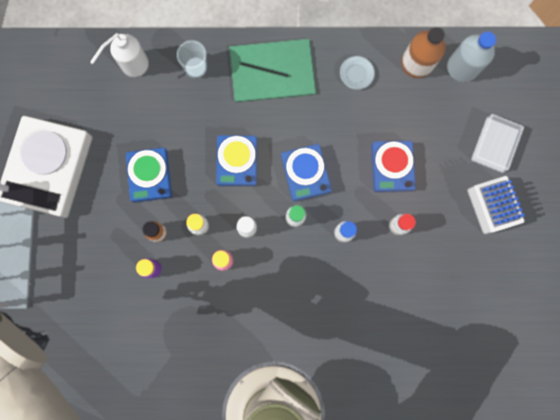

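View pics/scene0.png

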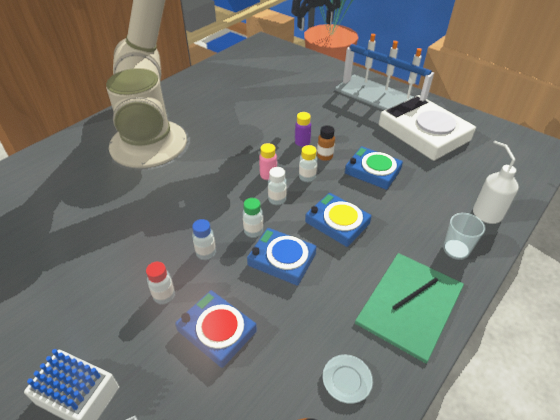

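Top view: the caps are red (406,223), yellow (196,223), green (296,214) and blue (346,230). White is at (246,226) and brown at (153,231). Yellow candidates: clear-glass bottle (196,223), pink body (222,260) and purple body (147,268). I choose the clear one, and will check it in a crop. Mats: red (395,160), yellow (237,154), blue (306,167), green (148,168).

```bash
cat >h.py <<'E'
import numpy as np,cv2
from rig import observe,cams
def world(c,d,uv,z=None):
    """pixels (n,2) -> world; by depth image d, or on the plane z"""
    f=210/np.tan(np.radians(c["vertical_fov"]/2)); uv=np.atleast_2d(np.asarray(uv,float))
    V=np.linalg.inv(c["view"])
    r=np.c_[(uv[:,0]-c["cx"])/f,-(uv[:,1]-c["cy"])/f,-np.ones(len(uv))]
    if z is None: return (r*d[uv[:,1].astype(int),uv[:,0].astype(int)][:,None])@V[:3,:3].T+V[:3,3]
    w=r@V[:3,:3].T; return V[:3,3]+w*((z-V[2,3])/w[:,2])[:,None]
def hue(im):
    return cv2.cvtColor(im,cv2.COLOR_RGB2HSV).astype(int)
H={"red":0,"yellow":28,"green":68,"blue":110}
def blob(im,col,u,v,r):
    h=hue(im);d=abs(h[...,0]-H[col]);d=np.minimum(d,180-d)
    m=((d<12)&(h[...,1]>130)&(h[...,2]>90)).astype(np.uint8)
    yy,xx=np.mgrid[:420,:560];m[(xx-u)**2+(yy-v)**2>r*r]=0
    return m
E
python3 - <<'E'
from h import *
c={n:cams.calibration(n) for n in("top","scene")}
D={n:np.load(f"{n}0.npz") for n in c}
B={"top":{"red":(406,223),"yellow":(196,223),"green":(296,214),"blue":(346,230)},"scene":{"red":(157,272),"yellow":(309,152),"green":(252,206),"blue":(202,229)}}
M={"top":{"red":(395,160),"yellow":(237,154),"green":(148,168),"blue":(306,167)},"scene":{"red":(220,326),"yellow":(343,216),"green":(379,163),"blue":(288,252)}}
for n in c:
    for k,S,z in(("cap",B,.092),("mat",M,.044)):
        for col,(u,v) in S[n].items():
            m=blob(D[n]["im"],col,u,v,14 if k=="cap" else 26)
            p=np.argwhere(m)[:,::-1]; w=world(c[n],D[n]["d"],p+.0)
            zs=np.median(w[:,2])
            top=w[abs(w[:,2]-(np.percentile(w[:,2],90) if k=="cap" else zs))<.006]
            e=cv2.minEnclosingCircle(top[:,:2].astype(np.float32))
            cp=world(c[n],None,p[w[:,2]>(z-.008)].mean(0),z)[0] if (w[:,2]>z-.008).any() else 0
            print(n,k,col,len(p),len(top),"z90",np.percentile(w[:,2],[50,90]).round(3),"enc",np.round(e[0],4),round(e[1],4),"meanplane",np.round(cp,4), "mean",top.mean(0).round(4))
im=D["scene"]["im"]
cv2.imwrite("pics/c1.png",cv2.resize(im[100:320,130:400,::-1],None,fx=2.7,fy=2.7,interpolation=cv2.INTER_CUBIC))
E
```

```text
top cap red 205 170 z90 [0.092 0.095] enc [ 0.4516 -0.3121] 0.0192 meanplane [ 0.4521 -0.3125  0.092 ] mean [ 0.452  -0.3124  0.0926]
top cap yellow 197 155 z90 [0.092 0.095] enc [0.4517 0.1844] 0.0184 meanplane [0.4528 0.1836 0.092 ] mean [0.4526 0.1844 0.0928]
top cap green 137 126 z90 [0.092 0.095] enc [ 0.4732 -0.0558] 0.0155 meanplane [ 0.4733 -0.0558  0.092 ] mean [ 0.4735 -0.0559  0.0928]
top cap blue 192 163 z90 [0.092 0.095] enc [ 0.4342 -0.1756] 0.0181 meanplane [ 0.4349 -0.1752  0.092 ] mean [ 0.4345 -0.175   0.0925]
top mat red 488 478 z90 [0.044 0.048] enc [ 0.613  -0.3017] 0.0316 meanplane [ 0.6131 -0.3012  0.044 ] mean [ 0.6131 -0.3011  0.0445]
top mat yellow 475 462 z90 [0.044 0.048] enc [0.6283 0.0901] 0.0316 meanplane [0.6285 0.0901 0.044 ] mean [0.6284 0.0901 0.0442]
top mat green 456 444 z90 [0.044 0.048] enc [0.5924 0.3128] 0.0307 meanplane [0.5922 0.3121 0.044 ] mean [0.5922 0.312  0.0444]
top mat blue 838 647 z90 [0.041 0.047] enc [ 0.5946 -0.082 ] 0.0645 meanplane [ 0.5898 -0.0818  0.044 ] mean [ 0.5889 -0.082   0.0416]
scene cap red 284 242 z90 [0.092 0.094] 
[... 335 characters left out ...]
an [ 0.4748 -0.0597  0.0925]
scene cap blue 179 173 z90 [0.093 0.094] enc [ 0.4352 -0.178 ] 0.0189 meanplane [ 0.4358 -0.1783  0.092 ] mean [ 0.436  -0.1787  0.0928]
scene mat red 863 861 z90 [0.045 0.047] enc [ 0.6138 -0.3037] 0.0335 meanplane [ 0.614  -0.3041  0.044 ] mean [ 0.6143 -0.3042  0.0448]
scene mat yellow 459 459 z90 [0.045 0.047] enc [0.6289 0.0874] 0.0339 meanplane [0.629  0.0866 0.044 ] mean [0.6293 0.086  0.0449]
scene mat green 300 299 z90 [0.045 0.047] enc [0.5907 0.3103] 0.0347 meanplane [0.5931 0.309  0.044 ] mean [0.5935 0.3081 0.0449]
scene mat blue 1109 825 z90 [0.042 0.046] enc [ 0.5939 -0.0846] 0.0679 meanplane [ 0.5986 -0.0863  0.044 ] mean [ 0.5977 -0.0851  0.0424]
```

View pics/c1.png

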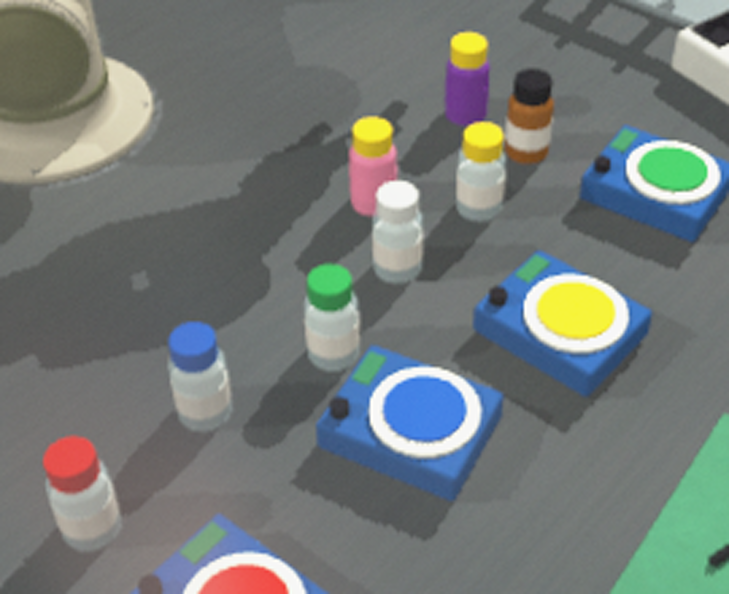

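The crop shows the clear glass bottle with the yellow cap at crop (482,150), next to the pink-bodied (372,150) and purple-bodied (468,70) look-alikes; the choice holds. I'll rotate first so the jaw closes along world x.

Emit:
move_arm(jaw=[8.5,8.5,8.5,8.5,8.5,8.5,8.5,8.5,8.5,8.5,8.5], dp=[[0,0,0],[0,0,0],[0,0,0],[0,0,0],[0,0,0],[0,0,0],[0,0,0],[0,0,0],[0,0,0],[0,0,0],[0,0,0]], turn=[[0,0,0.1152],[0,0,0.1152],[0,0,0.1152],[0,0,0.1152],[0,0,0.1152],[0,0,0.1152],[0,0,0.1152],[0,0,0.1152],[0,0,0.1152],[0,0,0.1152],[0,0,0]], force=35)

```text
time_s: 1.52
position: [0.2236, 0.5024, 0.2313]
tool_rot: [[0.004, 1.0, -0.0], [1.0, -0.004, -0.0], [-0.0, -0.0, -1.0]]
ft_force: [-0.5, -0.8, 1.0]
grip_width: 0.0849
gripper_force: 0.0
```

```bash
python3 - <<'E'
from h import *
for n,(u,v) in {"top":(306,167),"scene":(288,252)}.items():
    c=cams.calibration(n);D=np.load(f"{n}0.npz");h=hue(D["im"])
    m=((h[...,1]<70)&(h[...,2]>150)).astype(np.uint8);yy,xx=np.mgrid[:420,:560];m[(xx-u)**2+(yy-v)**2>30**2]=0
    p=np.argwhere(m)[:,::-1];w=world(c,D["d"],p);w=w[abs(w[:,2]-.042)<.008]
    print(n,len(w),w.mean(0),cv2.minEnclosingCircle(w[:,:2].astype(np.float32)),cv2.fitEllipse(w[:,:2].astype(np.float32)))
E
```

```text
top 581 [ 0.5958778  -0.07909071  0.04101902] ((0.5986888408660889, -0.0800076276063919), 0.048517558723688126) ((0.5977218747138977, -0.07972580939531326), (0.08237314969301224, 0.08323851972818375), 63.030235290527344)
scene 530 [ 0.60113995 -0.08719964  0.04136764] ((0.5982947945594788, -0.07984672486782074), 0.047941502183675766) ((0.5973239541053772, -0.08209014683961868), (0.0808359682559967, 0.08307494968175888), 15.07120132446289)
```

Emit:
move_arm(jaw=[8.5,8.5,8.5,8.5,8.5,8.5,8.5,8.5,8.5,8.5,8.5,8.5], dp=[[-2.0,0.5,0],[-3.5,1,0],[-3.5,1,0],[-3.5,1,0],[-3.5,1,0],[-3.5,1,0],[-3.5,1,0],[-3.5,1,0],[-3.5,1,0],[-3.5,1,0],[-3.5,1,0],[-3.5,1,0]], turn=[[0,0,0],[0,0,0],[0,0,0],[0,0,0],[0,0,0],[0,0,0],[0,0,0],[0,0,0],[0,0,0],[0,0,0],[0,0,0],[0,0,0]])

```text
time_s: 2.52
position: [0.3387, 0.0958, 0.2316]
tool_rot: [[-0.004, 1.0, 0.001], [1.0, 0.004, -0.0], [-0.0, 0.001, -1.0]]
ft_force: [1.2, 0.7, 0.9]
grip_width: 0.085
gripper_force: 0.0
```

Emit:
move_arm(jaw=[8.5,8.5,8.5,8.5,8.5,8.5,8.5,8.5,8.5,8.5,8.5,8.5], dp=[[-3.5,1,0],[-3.5,1,0],[-3.5,1,0],[-3.5,1,0],[-3.5,1,0],[-3.5,1,0],[-3.5,1,0],[-3.5,1,0],[-3.5,1,0],[-3.5,1,0],[-3.5,1,0],[0,0,0]], turn=[[0,0,0],[0,0,0],[0,0,0],[0,0,0],[0,0,0],[0,0,0],[0,0,0],[0,0,0],[0,0,0],[0,0,0],[0,0,0],[0,0,0]])

```text
time_s: 3.52
position: [0.4495, -0.293, 0.2304]
tool_rot: [[-0.0, 1.0, 0.0], [1.0, 0.0, -0.001], [-0.001, 0.0, -1.0]]
ft_force: [-1.3, 1.5, -0.5]
grip_width: 0.0847
gripper_force: 0.0
```

```bash
cat >>h.py <<'E'
def wcal(s):
    c=dict(cams.calibration("wrist"));T=np.eye(4);T[:3,:3]=s["tool_rot"];T[:3,3]=s["position"]
    c["view"]=np.linalg.inv(T@c["tool_from_camera"]);return c
def wlook(col,z,name=None):
    s=observe();im,d=cams.get_image("wrist");c=wcal(s)
    if name: cv2.imwrite(f"pics/{name}.png",im[:,:,::-1])
    m=blob(im,col,280,210,400);n,l,st,ce=cv2.connectedComponentsWithStats(m)
    print("tcp",s["position"].round(4),"t",s["time_s"])
    for i in range(1,n):
        if st[i,4]<150: continue
        p=np.argwhere(l==i)[:,::-1];w=world(c,d,p)
        q=w[abs(w[:,2]-z)<.006]
        if len(q)<50: print(col,"px",ce[i].round(),"z",np.median(w[:,2]).round(3));continue
        e=cv2.minEnclosingCircle(q[:,:2].astype(np.float32))
        print(col,"px",ce[i].round(),len(q),"enc",np.round(e[0],4),round(e[1],4),"mean",q.mean(0).round(4))
E
python3 - <<'E'
from h import *
wlook("red",.092,"w1"); wlook("blue",.092)
E
```

```text
tcp [ 0.4495 -0.293   0.2304] t 3.5167
red px [452. 184.] z 0.044
red px [283. 212.] 1526 enc [ 0.452  -0.3133] 0.019 mean [ 0.452  -0.3123  0.0919]
tcp [ 0.4488 -0.2902  0.2304] t 3.5667
blue px [393.   4.] z 0.028
blue px [261.  38.] 2327 enc [ 0.4349 -0.1759] 0.019 mean [ 0.4349 -0.1759  0.0923]
blue px [411. 171.] z 0.036
blue px [482. 222.] z 0.036
blue px [361. 392.] z 0.079
blue px [347. 390.] z 0.076
```

View pics/w1.png

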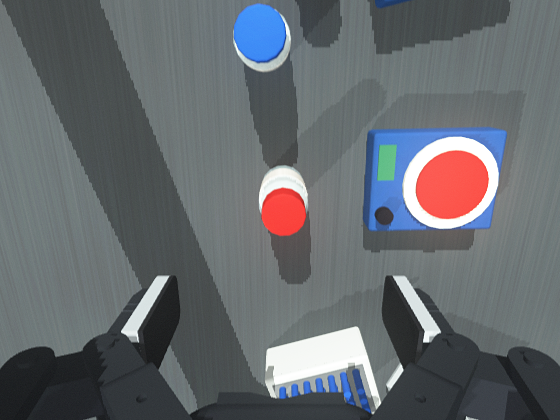

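The wrist view shows the red cap at (283,212) with its mat at (452,184), and the positions agree with the fixed cameras (0.452, -0.313). Now descend and grip.

Emit:
move_arm(jaw=[8.5,8.5,8.5,8.5,8.5,8.5,8.5,8.5,8.5,8.5], dp=[[-1.2,0.15,0],[-1.1,0.15,0],[0,0,2],[0,0,3.5],[0,0,3.5],[0,0,3.5],[0,0,3.3],[0,0,2.5],[0,0,1.5],[0,0,0]], turn=[[0,0,0],[0,0,0],[0,0,0],[0,0,0],[0,0,0],[0,0,0],[0,0,0],[0,0,0],[0,0,0],[0,0,0]])

```text
time_s: 4.45
position: [0.4507, -0.3096, 0.0306]
tool_rot: [[-0.001, 1.0, -0.004], [1.0, 0.001, 0.004], [0.004, -0.004, -1.0]]
ft_force: [0.3, 0.4, -0.7]
grip_width: 0.0848
gripper_force: 0.0
```

Emit:
move_arm(jaw=[3,3,3,3,3,3,3], dp=[[0,0,0],[0,0,0],[0,0,0],[0,0,0],[0,0,0],[0,0,0],[0,0,0]], turn=[[0,0,0],[0,0,0],[0,0,0],[0,0,0],[0,0,0],[0,0,0],[0,0,0]], force=35)

```text
time_s: 5.03
position: [0.4522, -0.3111, 0.035]
tool_rot: [[-0.0, 1.0, 0.002], [1.0, 0.0, -0.002], [-0.002, 0.002, -1.0]]
ft_force: [-1.6, 0.7, 5.6]
grip_width: 0.0447
gripper_force: 35.6
```

Emit:
move_arm(jaw=[3,3,3,3,3,3,3,3,3,3,3,3], dp=[[0,0,-1],[0,0,-2],[0,0,-3],[0,0,-2.5],[0.1,1.5,-0.5],[0.2,3,0],[0.2,3,0],[0.2,3,0],[0.2,3,0],[0.1,1.6,0],[0.1,1,0],[0,0,0]], turn=[[0,0,0],[0,0,0],[0,0,0],[0,0,0],[0,0,0],[0,0,0],[0,0,0],[0,0,0],[0,0,0],[0,0,0],[0,0,0],[0,0,0]])

```text
time_s: 6.03
position: [0.6142, -0.2989, 0.124]
tool_rot: [[-0.002, 1.0, 0.001], [1.0, 0.002, -0.001], [-0.001, 0.001, -1.0]]
ft_force: [-0.2, 0.5, -0.8]
grip_width: 0.0444
gripper_force: 36.1
```

```bash
python3 - <<'E'
from h import *
wlook("red",.044,"w2");wlook("red",.18)
E
```

```text
tcp [ 0.6142 -0.2989  0.124 ] t 6.0333
red px [276. 202.] 4293 enc [ 0.6125 -0.3015] 0.0339 mean [ 0.6116 -0.2889  0.0443]
red px [281. 350.] z 0.181
tcp [ 0.613  -0.2992  0.124 ] t 6.0833
red px [279. 202.] z 0.044
red px [281. 350.] 7815 enc [ 0.6134 -0.3012] 0.0188 mean [ 0.6135 -0.2941  0.1804]
```

View pics/w2.png

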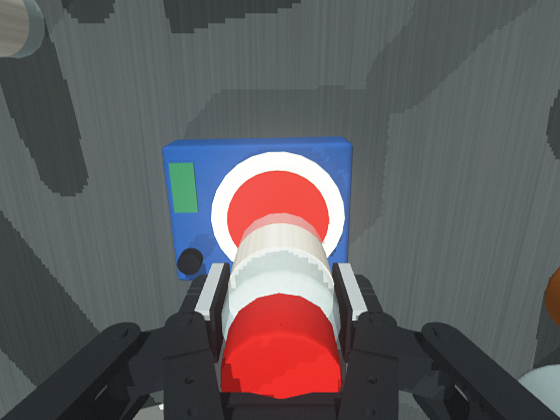

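The bottle hangs square over the red mat (mat centre about (277,220) px); the wrist measurement puts it within 1 mm, bottom 44 mm above the mat.

Emit:
move_arm(jaw=[3,3,3,3,3,3], dp=[[0,0,1],[0,0,1.5],[0,0,1],[0,0,0.4],[0,0,0.2],[0,0,0]], turn=[[0,0,0],[0,0,0],[0,0,0],[0,0,0],[0,0,0],[0,0,0]])

```text
time_s: 6.63
position: [0.6124, -0.2996, 0.0821]
tool_rot: [[0.0, 1.0, -0.0], [1.0, -0.0, 0.0], [0.0, -0.0, -1.0]]
ft_force: [0.4, 0.1, -1.3]
grip_width: 0.0452
gripper_force: 36.1
```

Emit:
move_arm(jaw=[3,3,3], dp=[[0,0,0.1],[0,0,0.1],[0,0,0]], turn=[[0,0,0],[0,0,0],[0,0,0]])

```text
time_s: 6.88
position: [0.6127, -0.2996, 0.0806]
tool_rot: [[0.0, 1.0, 0.0], [1.0, -0.0, -0.0], [-0.0, 0.0, -1.0]]
ft_force: [-0.6, -0.4, -0.2]
grip_width: 0.045
gripper_force: 36.1
```

Emit:
move_arm(jaw=[3,3,5.5,6.5,7,7,7,7,7,7,7], dp=[[0,0,0.1],[0,0,0],[0,0,0],[0,0,0],[0,0,0],[0,0,-1],[0,0,-2.5],[0,0,-3],[0,0,-3],[0,0,-3],[0,0,0]], turn=[[0,0,0],[0,0,0],[0,0,0],[0,0,0],[0,0,0],[0,0,0],[0,0,0],[0,0,0],[0,0,0],[0,0,0],[0,0,0]])

```text
time_s: 7.8
position: [0.6142, -0.3006, 0.2124]
tool_rot: [[-0.0, 1.0, 0.01], [1.0, 0.0, -0.007], [-0.007, 0.01, -1.0]]
ft_force: [0.6, 0.7, 0.5]
grip_width: 0.07
gripper_force: 0.0
```

```bash
python3 - <<'E'
from h import *
wlook("red",.136);wlook("red",.044)
E
```

```text
tcp [ 0.6142 -0.3006  0.2124] t 7.8
red px [277. 166.] z 0.044
red px [277. 216.] 2467 enc [ 0.6131 -0.3019] 0.0192 mean [ 0.6128 -0.3007  0.136 ]
tcp [ 0.6136 -0.3001  0.209 ] t 7.85
red px [278. 167.] 1509 enc [ 0.6126 -0.3014] 0.0338 mean [ 0.6126 -0.2866  0.0442]
red px [278. 218.] z 0.136
```

Red stands on its mat (cap top at 0.136, centred within 1 mm). Next is yellow.

Emit:
move_arm(jaw=[7,7,8,8.5,8.5,8.5,8.5,8.5,8.5,8.5,8.5,8.5], dp=[[1.9,-0.6,0],[3.6,-1.2,0],[3.6,-1.2,0],[3.6,-1.2,0],[3.6,-1.2,0],[3.6,-1.2,0],[3.6,-1.2,0],[3.6,-1.2,0],[3.6,-1.2,0],[3.6,-1.2,0],[3.6,-1.2,0],[3.6,-1.2,0]], turn=[[0,0,0],[0,0,0],[0,0,0],[0,0,0],[0,0,0],[0,0,0],[0,0,0],[0,0,0],[0,0,0],[0,0,0],[0,0,0],[0,0,0]])

```text
time_s: 8.9
position: [0.4732, 0.117, 0.2036]
tool_rot: [[0.0, 1.0, -0.002], [1.0, -0.0, 0.0], [0.0, -0.002, -1.0]]
ft_force: [0.7, 0.1, 0.7]
grip_width: 0.0849
gripper_force: 0.0
```

Emit:
move_arm(jaw=[8.5,8.5,8.5,8.5], dp=[[3.6,-1.2,0],[3.3,-1.1,0],[0,0,0],[0,0,0]], turn=[[0,0,0],[0,0,0],[0,0,0],[0,0,0]])

```text
time_s: 9.23
position: [0.4506, 0.1856, 0.2037]
tool_rot: [[-0.003, 1.0, -0.002], [1.0, 0.003, -0.0], [-0.0, -0.002, -1.0]]
ft_force: [-0.6, -0.8, -0.6]
grip_width: 0.0848
gripper_force: 0.0
```

```bash
python3 - <<'E'
from h import *
wlook("yellow",.092,"w3")
E
```

```text
tcp [0.4506 0.1856 0.2037] t 9.2333
yellow px [125.  35.] 2992 enc [0.3472 0.2986] 0.0191 mean [0.3483 0.2988 0.0922]
yellow px [284. 201.] 1908 enc [0.4529 0.1844] 0.0191 mean [0.4529 0.1854 0.092 ]
yellow px [181. 268.] 1238 enc [0.3666 0.123 ] 0.0189 mean [0.3697 0.1274 0.0917]
yellow px [465. 281.] z 0.044
```

View pics/w3.png

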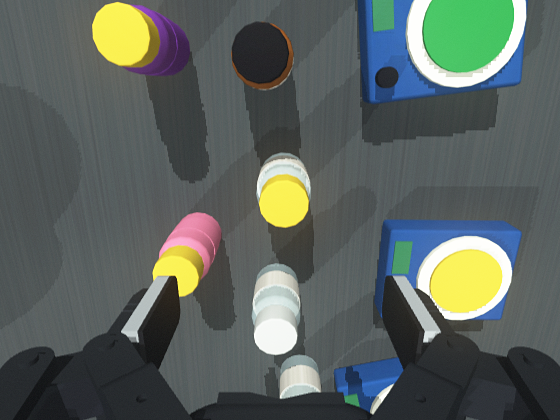

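The wrist view shows the clear yellow bottle at (284,201), pink at (180,250), purple at (130,35), brown at (262,55) and white at (275,320). The fingers, at ±x, come down clear of all of them.

Emit:
move_arm(jaw=[8.5,8.5,8.5,8.5,8.5,8.5,8.5,8.5,8.5], dp=[[-0.1,0.2,0],[0,0,2],[0,0,3.5],[0,0,3.5],[0,0,3.5],[0,0,2.5],[0,0,1.5],[0,0,0.5],[0,0,0]], turn=[[0,0,0],[0,0,0],[0,0,0],[0,0,0],[0,0,0],[0,0,0],[0,0,0],[0,0,0],[0,0,0]])

```text
time_s: 10.03
position: [0.4537, 0.1823, 0.0333]
tool_rot: [[0.002, 1.0, -0.002], [1.0, -0.002, -0.0], [-0.0, -0.002, -1.0]]
ft_force: [0.3, 0.1, -0.3]
grip_width: 0.085
gripper_force: 0.0
```

Emit:
move_arm(jaw=[3,3,3,3,3,3], dp=[[0,0,0],[0,0,0],[0,0,0],[0,0,0],[0,0,0],[0,0,0]], turn=[[0,0,0],[0,0,0],[0,0,0],[0,0,0],[0,0,0],[0,0,0]])

```text
time_s: 10.53
position: [0.4541, 0.1835, 0.0355]
tool_rot: [[-0.0, 1.0, 0.002], [1.0, 0.0, 0.0], [0.0, 0.002, -1.0]]
ft_force: [-1.9, -0.6, 5.9]
grip_width: 0.0451
gripper_force: 35.1
```

Emit:
move_arm(jaw=[3,3,3,3,3,3,3,3,3,3,3,3], dp=[[0,0,-1],[0,0,-2],[0,0,-3],[0,0,-2.5],[-0.8,1.5,-0.5],[-1.7,3.2,0],[-1.7,3.2,0],[-1.7,3.2,0],[-1.7,3.2,0],[-1.2,2.2,0],[-0.6,1.1,0],[0,0,0]], turn=[[0,0,0],[0,0,0],[0,0,0],[0,0,0],[0,0,0],[0,0,0],[0,0,0],[0,0,0],[0,0,0],[0,0,0],[0,0,0],[0,0,0]])

```text
time_s: 11.53
position: [0.6314, 0.0877, 0.1241]
tool_rot: [[0.002, 1.0, 0.001], [1.0, -0.002, -0.0], [-0.0, 0.001, -1.0]]
ft_force: [-1.5, -0.8, -1.6]
grip_width: 0.045
gripper_force: 36.4
```

```bash
python3 - <<'E'
from h import *
wlook("yellow",.044);wlook("yellow",.18)
E
```

```text
tcp [0.6314 0.0877 0.1241] t 11.5333
yellow px [272. 195.] 4487 enc [0.6272 0.0902] 0.0344 mean [0.6264 0.1027 0.0443]
yellow px [281. 345.] z 0.18
tcp [0.6299 0.0889 0.1241] t 11.5833
yellow px [276. 196.] z 0.044
yellow px [281. 345.] 8970 enc [0.6306 0.0902] 0.019 mean [0.6306 0.0955 0.1802]
```

Emit:
move_arm(jaw=[3,3,3,3,3,3,3,3], dp=[[0,-0.2,1],[0,0,1.5],[0,0,1],[0,0,0.4],[0,0,0.2],[0,0,0.1],[0,0,0.1],[0,0,0]], turn=[[0,0,0],[0,0,0],[0,0,0],[0,0,0],[0,0,0],[0,0,0],[0,0,0],[0,0,0]])

```text
time_s: 12.3
position: [0.6278, 0.0895, 0.0817]
tool_rot: [[-0.0, 1.0, 0.001], [1.0, 0.0, -0.0], [-0.0, 0.001, -1.0]]
ft_force: [-0.1, 0.4, -1.5]
grip_width: 0.045
gripper_force: 36.4
```

Emit:
move_arm(jaw=[3,3,5.5,6.5,7,7,7,7,7,7,7], dp=[[0,0,0.1],[0,0,0],[0,0,0],[0,0,0],[0,0,0],[0,0,-1],[0,0,-2.5],[0,0,-3],[0,0,-3],[0,0,-3],[0,0,0]], turn=[[0,0,0],[0,0,0],[0,0,0],[0,0,0],[0,0,0],[0,0,0],[0,0,0],[0,0,0],[0,0,0],[0,0,0],[0,0,0]])

```text
time_s: 13.22
position: [0.6296, 0.0895, 0.2129]
tool_rot: [[-0.0, 1.0, 0.012], [1.0, 0.0, -0.001], [-0.001, 0.012, -1.0]]
ft_force: [1.5, -0.9, -0.0]
grip_width: 0.0698
gripper_force: 0.0
```

```bash
python3 - <<'E'
from h import *
wlook("yellow",.136);wlook("yellow",.044)
E
```

```text
tcp [0.6296 0.0895 0.2129] t 13.2167
yellow px [277. 165.] z 0.044
yellow px [276. 213.] 2469 enc [0.628  0.0906] 0.0192 mean [0.6277 0.0916 0.1361]
tcp [0.6288 0.0895 0.2096] t 13.2667
yellow px [279. 165.] 1464 enc [0.6278 0.0904] 0.0337 mean [0.6288 0.1052 0.0443]
yellow px [277. 215.] z 0.136
```

Yellow is placed, centred within 1 mm. For green, the +x finger would come close to the blue stirrer's panel and knob, so I turn 90° and close along y.

Emit:
move_arm(jaw=[7,7,7,7,7,7,7,7,7,7,7,7], dp=[[-1.6,-1.6,0],[-2.6,-2.75,0],[-2.6,-2.75,0],[-2.6,-2.75,0],[-2.6,-2.75,0],[-2.6,-2.75,0],[0,0,0],[0,0,0],[0,0,0],[0,0,0],[0,0,0],[0,0,0]], turn=[[0,0,0],[0,0,0],[0,0,0],[0,0,0],[0,0,0],[0,0,0],[0,0,-0.12],[0,0,-0.12],[0,0,-0.12],[0,0,-0.12],[0,0,-0.12],[0,0,-0.12]])

```text
time_s: 14.32
position: [0.4735, -0.0564, 0.2043]
tool_rot: [[-0.664, 0.748, -0.002], [0.748, 0.664, 0.001], [0.002, -0.001, -1.0]]
ft_force: [-0.1, 0.1, -0.1]
grip_width: 0.0705
gripper_force: 0.0
```

Emit:
move_arm(jaw=[7,7,7,7,7,7,7,7,7], dp=[[0,0,0],[0,0,0],[0,0,0],[0,0,0],[0,0,0],[0,0,0],[0,0,0],[0,0,0],[0,0,0]], turn=[[0,0,-0.12],[0,0,-0.12],[0,0,-0.12],[0,0,-0.12],[0,0,-0.12],[0,0,-0.12],[0,0,-0.12],[0,0,0],[0,0,0]])

```text
time_s: 15.07
position: [0.4737, -0.0564, 0.2046]
tool_rot: [[-1.0, 0.014, -0.002], [0.014, 1.0, 0.001], [0.002, 0.001, -1.0]]
ft_force: [-1.2, 0.6, -0.3]
grip_width: 0.0698
gripper_force: 0.0
```

```bash
python3 - <<'E'
from h import *
wlook("green",.092,"w4")
E
```

```text
tcp [ 0.4737 -0.0564  0.2046] t 15.0667
green px [281. 197.] 1917 enc [ 0.4728 -0.056 ] 0.0189 mean [ 0.4717 -0.0561  0.0921]
```

View pics/w4.png

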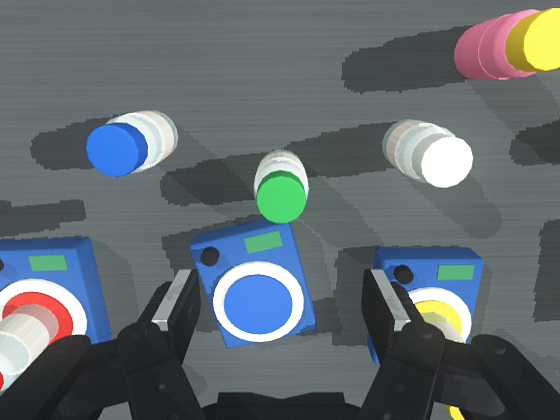

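The green bottle is at (281,197). The blue stirrer's panel lies past it in +x, clear of the fingers along y; white is at (430,155) and blue at (125,145), both well clear. Descend.

Emit:
move_arm(jaw=[7,7,7,7,7,7,7,7,7], dp=[[0,0,0],[0,0,2],[0,0,3.5],[0,0,3.5],[0,0,3.5],[0,0,2.5],[0,0,1.5],[0,0,0.5],[0,0,0]], turn=[[0,0,0.014],[0,0,0],[0,0,0],[0,0,0],[0,0,0],[0,0,0],[0,0,0],[0,0,0],[0,0,0]])

```text
time_s: 15.87
position: [0.4738, -0.0564, 0.0345]
tool_rot: [[-1.0, 0.027, -0.002], [0.027, 1.0, 0.001], [0.002, 0.001, -1.0]]
ft_force: [0.1, -0.2, 1.0]
grip_width: 0.0697
gripper_force: 0.0
```

Emit:
move_arm(jaw=[3,3,3,3,3,3], dp=[[0,0,0],[0,0,0],[0,0,0],[0,0,0],[0,0,0],[0,0,0]], turn=[[0,0,0],[0,0,0],[0,0,0],[0,0,0],[0,0,0],[0,0,0]])

```text
time_s: 16.37
position: [0.4749, -0.0568, 0.0366]
tool_rot: [[-1.0, 0.025, 0.003], [0.025, 1.0, -0.001], [-0.003, -0.001, -1.0]]
ft_force: [-1.1, 1.1, 6.7]
grip_width: 0.0447
gripper_force: 36.6
```

Emit:
move_arm(jaw=[3,3,3,3,3,3,3,3,3,3,3,3], dp=[[0,0,-1],[0,0,-2.5],[0,0,-4],[0,0,-4],[0,0,-3],[-0.38,1.2,-1.5],[-1.1,3.8,0],[-1.1,3.8,0],[-1.1,3.8,0],[-1.1,3.8,0],[-1.1,3.8,0],[-1.1,3.8,0]], turn=[[0,0,0],[0,0,0],[0,0,0],[0,0,0],[0,0,0],[0,0,0],[0,0,0],[0,0,0],[0,0,0],[0,0,0],[0,0,0],[0,0,0]])

```text
time_s: 17.37
position: [0.5499, 0.1837, 0.1959]
tool_rot: [[-1.0, 0.025, 0.001], [0.025, 1.0, -0.0], [-0.001, 0.0, -1.0]]
ft_force: [0.4, -1.1, -1.2]
grip_width: 0.0444
gripper_force: 36.2
```

Emit:
move_arm(jaw=[3,3,3,3,3,3,3,3,3], dp=[[-1.1,3.8,0],[-1.1,3.8,0],[-1.1,3.6,0],[-0.5,2,0],[0,0,1],[0,0,3],[0,0,2],[0,0,1],[0,0,0]], turn=[[0,0,0],[0,0,0],[0,0,0],[0,0,0],[0,0,0],[0,0,0],[0,0,0],[0,0,0],[0,0,0]])

```text
time_s: 18.12
position: [0.5901, 0.3117, 0.1231]
tool_rot: [[-1.0, 0.025, -0.004], [0.025, 1.0, -0.002], [0.004, -0.002, -1.0]]
ft_force: [-0.2, -0.7, -1.0]
grip_width: 0.0446
gripper_force: 36.2
```

```bash
python3 - <<'E'
from h import *
wlook("green",.044);wlook("green",.18)
E
```

```text
tcp [0.5901 0.3117 0.1231] t 18.1167
green px [320. 111.] 101 enc [0.5255 0.3375] 0.0073 mean [0.5237 0.3379 0.0385]
green px [281. 198.] 3413 enc [0.5923 0.3121] 0.034 mean [0.5771 0.3127 0.0443]
green px [280. 341.] z 0.178
tcp [0.5909 0.312  0.1251] t 18.1667
green px [316. 108.] z 0.038
green px [280. 196.] z 0.044
green px [280. 341.] 9572 enc [0.5887 0.3124] 0.0192 mean [0.5845 0.3123 0.1802]
```

Emit:
move_arm(jaw=[3,3,3,3,3,3,3,3], dp=[[-0.3,0,1],[0,0,1.5],[0,0,1],[0,0,0.4],[0,0,0.2],[0,0,0.1],[0,0,0.1],[0,0,0]], turn=[[0,0,0],[0,0,0],[0,0,0],[0,0,0],[0,0,0],[0,0,0],[0,0,0],[0,0,0]])

```text
time_s: 18.88
position: [0.5944, 0.3127, 0.0828]
tool_rot: [[-1.0, 0.025, 0.001], [0.025, 1.0, 0.0], [-0.001, 0.0, -1.0]]
ft_force: [-0.2, 0.3, -0.6]
grip_width: 0.0446
gripper_force: 36.2
```

Emit:
move_arm(jaw=[3,3,5.5,6.5,7,7,7,7,7,7,7], dp=[[0,0,0.1],[0,0,0],[0,0,0],[0,0,0],[0,0,0],[0,0,-1],[0,0,-2.5],[0,0,-3],[0,0,-3],[0,0,-3],[0,0,0]], turn=[[0,0,0],[0,0,0],[0,0,0],[0,0,0],[0,0,0],[0,0,0],[0,0,0],[0,0,0],[0,0,0],[0,0,0],[0,0,0]])

```text
time_s: 19.8
position: [0.5959, 0.3133, 0.2143]
tool_rot: [[-1.0, 0.025, 0.012], [0.025, 1.0, 0.004], [-0.012, 0.004, -1.0]]
ft_force: [0.3, -0.7, 0.3]
grip_width: 0.07
gripper_force: 0.0
```

```bash
python3 - <<'E'
from h import *
wlook("green",.136);wlook("green",.044)
E
```

```text
tcp [0.5959 0.3133 0.2143] t 19.8
green px [297.  96.] z 0.038
green px [277. 158.] z 0.044
green px [279. 206.] 2477 enc [0.592  0.3128] 0.019 mean [0.5909 0.313  0.1361]
tcp [0.5952 0.313  0.211 ] t 19.85
green px [300.  97.] 134 enc [0.5272 0.3277] 0.0161 mean [0.5247 0.3317 0.0386]
green px [277. 160.] 1452 enc [0.5918 0.312 ] 0.0336 mean [0.5769 0.3111 0.0443]
green px [280. 209.] z 0.136
```

Green is placed, centred within 1 mm. Next is blue.

Emit:
move_arm(jaw=[7,7,7,7,7,7,7,7,7,7,7,7], dp=[[0.6,-1.8,0],[1.2,-3.7,0],[1.2,-3.7,0],[1.2,-3.7,0],[1.2,-3.7,0],[1.2,-3.7,0],[1.2,-3.7,0],[1.2,-3.7,0],[1.2,-3.7,0],[1.2,-3.7,0],[1.2,-3.7,0],[1.2,-3.7,0]], turn=[[0,0,-0.025],[0,0,0],[0,0,0],[0,0,0],[0,0,0],[0,0,0],[0,0,0],[0,0,0],[0,0,0],[0,0,0],[0,0,0],[0,0,0]])

```text
time_s: 20.9
position: [0.4543, -0.1136, 0.2056]
tool_rot: [[-1.0, -0.0, -0.002], [-0.0, 1.0, 0.001], [0.002, 0.001, -1.0]]
ft_force: [0.8, -0.2, 0.5]
grip_width: 0.0701
gripper_force: 0.0
```

Emit:
move_arm(jaw=[7,7,7,7], dp=[[1.2,-3.7,0],[0.9,-2.7,0],[0,0,0],[0,0,0]], turn=[[0,0,0],[0,0,0],[0,0,0],[0,0,0]])

```text
time_s: 21.23
position: [0.434, -0.1771, 0.2056]
tool_rot: [[-1.0, 0.003, -0.002], [0.003, 1.0, 0.001], [0.002, 0.001, -1.0]]
ft_force: [1.4, -0.1, -0.2]
grip_width: 0.0699
gripper_force: 0.0
```

```bash
python3 - <<'E'
from h import *
wlook("blue",.092)
E
```

```text
tcp [ 0.434  -0.1771  0.2056] t 21.2333
blue px [281. 198.] 1894 enc [ 0.4343 -0.1765] 0.019 mean [ 0.4332 -0.1764  0.0921]
blue px [355. 289.] z 0.036
blue px [206. 330.] z 0.034
blue px [134. 292.] z 0.035
blue px [514. 305.] z 0.034
blue px [359. 341.] z 0.044
```

Emit:
move_arm(jaw=[7,7,7,7,7,7,7,7,7], dp=[[0,0,0],[0,0,2],[0,0,3.5],[0,0,3.5],[0,0,3.5],[0,0,2.5],[0,0,1.5],[0,0,0.6],[0,0,0]], turn=[[0,0,0],[0,0,0],[0,0,0],[0,0,0],[0,0,0],[0,0,0],[0,0,0],[0,0,0],[0,0,0]])

```text
time_s: 22.03
position: [0.4346, -0.1751, 0.0344]
tool_rot: [[-1.0, -0.002, -0.002], [-0.002, 1.0, 0.002], [0.002, 0.002, -1.0]]
ft_force: [0.3, 0.5, -1.1]
grip_width: 0.0699
gripper_force: 0.0
```

Emit:
move_arm(jaw=[3,3,3,3,3,3], dp=[[0,0,0],[0,0,0],[0,0,0],[0,0,0],[0,0,0],[0,0,0]], turn=[[0,0,0],[0,0,0],[0,0,0],[0,0,0],[0,0,0],[0,0,0]])

```text
time_s: 22.53
position: [0.4355, -0.1764, 0.0366]
tool_rot: [[-1.0, -0.0, 0.002], [-0.0, 1.0, -0.001], [-0.002, -0.001, -1.0]]
ft_force: [1.1, 1.9, 7.8]
grip_width: 0.0447
gripper_force: 36.3
```

Emit:
move_arm(jaw=[3,3,3,3,3,3,3,3,3,3,3,3], dp=[[0,0,-1],[0,0,-2],[0,0,-3],[0,0,-2.5],[-1.5,0.9,-0.5],[-3,1.8,0],[-3,1.8,0],[-3,1.8,0],[-3,1.8,0],[-2,1.1,0],[-0.8,0.3,0],[0,0,0]], turn=[[0,0,0],[0,0,0],[0,0,0],[0,0,0],[0,0,0],[0,0,0],[0,0,0],[0,0,0],[0,0,0],[0,0,0],[0,0,0],[0,0,0]])

```text
time_s: 23.53
position: [0.5987, -0.0805, 0.1253]
tool_rot: [[-1.0, -0.002, 0.001], [-0.002, 1.0, -0.0], [-0.001, -0.0, -1.0]]
ft_force: [-1.6, 0.0, -1.4]
grip_width: 0.0448
gripper_force: 36.4
```

```bash
python3 - <<'E'
from h import *
wlook("blue",.044,"w5");wlook("blue",.18)
E
```

```text
tcp [ 0.5987 -0.0805  0.1253] t 23.5333
blue px [269. 147.] 81 enc [ 0.5833 -0.0806] 0.0683 mean [ 0.5494 -0.0903  0.0396]
blue px [ 25. 167.] z 0.03
blue px [478. 202.] 65 enc [0.6137 0.0729] 0.0619 mean [0.578  0.0663 0.0398]
blue px [280. 193.] 4275 enc [ 0.5966 -0.0806] 0.0339 mean [ 0.5838 -0.0806  0.0444]
blue px [ 39. 268.] z 0.035
blue px [280. 342.] z 0.181
tcp [ 0.5975 -0.0812  0.1252] t 23.5833
blue px [271. 150.] z 0.036
blue px [ 25. 167.] z 0.031
blue px [479. 204.] z 0.036
blue px [282. 195.] z 0.044
blue px [ 40. 270.] z 0.035
blue px [280. 342.] 9366 enc [ 0.5962 -0.0812] 0.0191 mean [ 0.5914 -0.0812  0.1803]
```

View pics/w5.png

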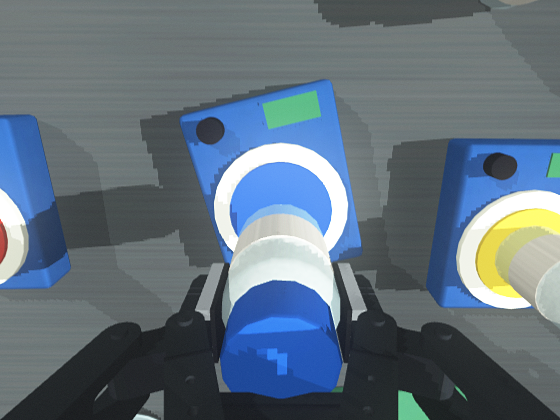

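The blue bottle hangs centred over its mat (mat about (280,205)); cap at (.596,-.081) and mat at (.597,-.081). Lower it and release.

Emit:
move_arm(jaw=[3,3,3,3,3,3,3,3], dp=[[-0.1,0,1],[0,0,1.5],[0,0,1],[0,0,0.4],[0,0,0.2],[0,0,0.1],[0,0,0.1],[0,0,0]], turn=[[0,0,0],[0,0,0],[0,0,0],[0,0,0],[0,0,0],[0,0,0],[0,0,0],[0,0,0]])

```text
time_s: 24.3
position: [0.5989, -0.0814, 0.0827]
tool_rot: [[-1.0, -0.0, 0.001], [-0.0, 1.0, -0.0], [-0.001, -0.0, -1.0]]
ft_force: [0.5, 1.2, -1.9]
grip_width: 0.0447
gripper_force: 36.4
```

Emit:
move_arm(jaw=[3,3,5.5,6.5,7,7,7,7,7,7,7,7], dp=[[0,0,0.1],[0,0,0],[0,0,0],[0,0,0],[0,0,0],[0,0,-1],[0,0,-2.5],[0,0,-3],[0,0,-3],[0,0,-3],[0,0,0],[0,0,0]], turn=[[0,0,0],[0,0,0],[0,0,0],[0,0,0],[0,0,0],[0,0,0],[0,0,0],[0,0,0],[0,0,0],[0,0,0],[0,0,0],[0,0,0]])

```text
time_s: 25.3
position: [0.5993, -0.0814, 0.2087]
tool_rot: [[-1.0, -0.0, 0.004], [-0.0, 1.0, -0.001], [-0.004, -0.001, -1.0]]
ft_force: [0.6, 0.5, 0.0]
grip_width: 0.0698
gripper_force: 0.0
```

```bash
python3 - <<'E'
from h import *
wlook("blue",.136)
im,d=cams.get_image("scene");cv2.imwrite("pics/s2.png",im[:,:,::-1])
E
```

```text
tcp [ 0.5993 -0.0814  0.2087] t 25.3
blue px [276. 163.] 2568 enc [ 0.5975 -0.0809] 0.019 mean [ 0.5964 -0.0811  0.1361]
blue px [ 69. 158.] z 0.035
blue px [451. 170.] z 0.036
blue px [283. 162.] z 0.044
```

View pics/s2.png

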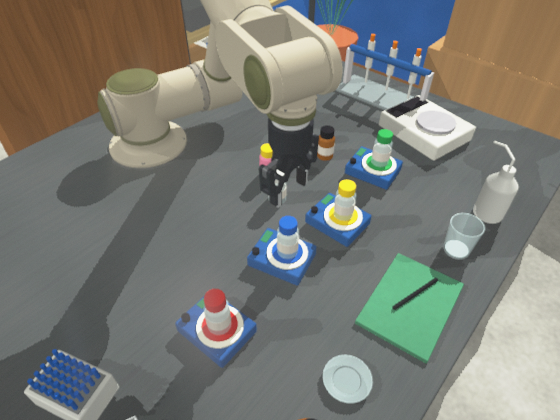

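All four bottles stand upright on their mats: red (217,315), yellow (345,205), green (382,155), blue (288,243). White is partly hidden behind the gripper, which is clear of everything; brown stands where it was. Handing in.

```bash
python3 -c "
from rig import ticket
print(ticket.close_job())"
```

```text
the job is handed in; nothing more can be done
None
```

I placed the red, yellow, green and blue bottles on their own mats in that order, all upright and within about 1 mm of centre by the wrist camera, and handed the job in at about 25 s; no verdict came back, and the white bottle was partly hidden in the last picture.

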